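Clip the lunch box shut

ROBOT

A 6-joint arm with a two-finger parallel gripper is mounted at the origin on the work surface. World frame = base frame: x ahead of the robot, y to its left, z up, the work surface at z = 0. Lengths are in m, angles in rad, forces in N, time in s.
With the tool pointing down it reaches from about 0.25 to 0.725 m from the base axis. Payload 9.7 kg.
Tool frame: the origin (TCP) lies at the very end of the fingers, on their centre line; the grasp point (between the pads) lies 19 mm behind it (env.hold_point_z is the distance from the TCP to the grasp point, in m); x points along the fingers, y is the direction in which the jaws open and shut, and the axes are right-handed (so a half turn about x gives the same grasp; the last joint's range is limited). The gripper opens to 85 mm and grips with 20 to 120 N. Pads are 22 mm wide; open, the fingers measure 114 mm over their backs; the gripper's body (76 mm by 85 mm) begins 54 mm behind the grasp point. The pads swing forward as they close: fully open they stand 13 mm farther back than shut.
Start: joints at [1.177, 0.087, 0.176, 1.66, 0, 1.571], TCP at [0.211, 0.508, 0.204] pointing down, gripper open.
Joint ranges: [-3.13, 3.13], [-0.85, 1.81], [-1.15, 1.24], [-2.2, 2.28], [-1.44, 1.52], [-3.14, 3.14]. Speed limits (rad/s): [2.22, 2.22, 2.57, 3.14, 3.14, 3.14].

INTERFACE

Orientations are given as a unit quaternion [w, x, y, z].
In Python, from bench import env gives the robot as it stands.
- The arm moves only by the tool servo_tool, never from a script. Its argument "targets" is a list of rows, each a list of 4 numbers: the shift along the tool's x, y, z in mm, then the turn about the tool's x in degrees. A call has exactly 10 rows; each row shifts and turns the commanded pose from where the row before left it, along the tool's axes as they then stand; what a row does not reach is not made up. A row lasts 1/10 s, in which the tool goes at most 50 mm and 8.59 degrees, less where a joint would pass 70% of its speed; a pose out of reach is approached as far as the arm can. A call with a gripper value outside its range is refused whole. "hand" is the opening, from 0 (shut) to 1 (fully open), set as the call begins (left out, the last holds). The fingers move at their own pace and stop on an object; "newtons" is the grip in N (left out, the last holds). Time passes only in rows, so rows that do not move let the fingers close, or fill a call up. It gives the time, the measured TCP pose, the force and the opening at its end, in the units of the state.
- env.observe(): the state, without advancing time (a new reading comes with each control period).
- env.camera(name): name is "side" or "top"; returns a dict with "image" (400x640x3 uint8, red, green, blue), "range_z" (400x640 float32, m along the optical axis (not along the pixel's ray), 0 where there is no reading), "K" (3x3 intrinsics, pixels), "view" (4x4, takes a point from world to camera coordinates). Camera axes: x right, y up, looking along -z (the intrinsics and any distortion apply to the point x, -y, -z); pixel columns grow to the right and rows downward; lengths in m; the calibration is good to about 2 mm. A picture is of the moment at which its call begins.
- env.hand_in(): hands the job in, once; it reports no verdict.
Trained networks look in the newest picture that a camera, given by its name, has taken for a name from the list of things; names that differ only in an ending like _2 or _b are one class to them, and where a whole thing is asked for, a point or a joint stands for the part that bears it (a point fixed in the world has none). Each returns a list of dicts, best first, with "conf" (0 to 1); they miss things now and then, are a little off and sometimes report something else, mostly with a low value. They report only what shows in the picture. A call takes as long as a camera call. They do not tell look-alikes from the thing itself.
- env.boxes_of(name, camera): "box" ([centre column, centre row, width, height] in pixels, round what is visible of it).
- env.pinpoint(name, camera): "uv" ([column, row] in pixels: a listed point, or the origin of a listed thing).
The state is a dict: "time_s": time; "joints": joint angles; "joint_vel": joint speeds; "joint_torque": joint torques, N m; "tcp_pos": TCP position; "tool_rot": TCP orientation; "force": force on the tool from outside, world axes, zero at the start; "ft_torque": the same for the moment, N m; "finger_gap": opening from 0.0 (shut) to 1.0 (fully open).
Only numpy, scipy, OpenCV 4.12 (cv2) and the standard library are available. Lean on these libraries where they do the work, as an engineer would, in place of code of your own. Each camera call takes 0.05 s, during which the arm holds its last target. There are 200 camera calls.

TASK

Lunch is packed: on the standing desk, close the clips of the larger, oblong glass lunch box. Its lid is already on; fold all three of its open clips (one at each end, one on the far long side) right down so they hang flat against the sides, leaving the box upright and roughly where it stands. The small square snack box beside it is not the one.

Things in the scene. Friction and masses are not known exactly. Their poses are not given: they have to be found in the camera images.
- lunch_box: Oblong glass food box, grey lid on: 124 (x) by 184 (y) mm over the lid, 80 high; lid is the top 12, glass below 6 mm smaller per side. Origin: centre of underside, z up, +x to its far long side (away from robot, yaw within 0.45), +y to its left end. Loose, 0.6 to 1 kg: a hard shove slides it. 45 mm free beyond each open clip. 96 mm square snack box and 162 mm high steel mug stand 270 mm off its ends.
- clip_left (a joint): Grey clip flap at the left (+y) end, 60 wide, 34 long from hinge to free edge, 4 thick, mm (its slight edge ridge is only cosmetic). Hinge line in lunch_box frame: y = +94 mm, z = 75, along the rim, centred at x = 0. rad: 0 = hanging straight down (stop, fully folded), 1.57 = level outward, 2.4 = up (stop). Starts 1.35 to 2.15. Friction hinge, under 1 N at the edge, stays as left, no spring.
- clip_right (a joint): Grey clip flap at the right (-y) end, 60 wide, 34 long from hinge to free edge, 4 thick, mm (its slight edge ridge is only cosmetic). Hinge line in lunch_box frame: y = -94 mm, z = 75, along the rim, centred at x = 0. rad: 0 = hanging straight down (stop, fully folded), 1.57 = level outward, 2.4 = up (stop). Starts 1.35 to 2.15. Friction hinge, under 1 N at the edge, stays as left, no spring.
- clip_far (a joint): Grey clip flap on the far (+x) long side, 60 wide, 34 long from hinge to free edge, 4 thick, mm (its slight edge ridge is only cosmetic). Hinge line in lunch_box frame: x = +64 mm, z = 75, along the rim, centred at y = 0. rad: 0 = hanging straight down (stop, fully folded), 1.57 = level outward, 2.4 = up (stop). Starts 1.35 to 2.15. Friction hinge, under 1 N at the edge, stays as left, no spring.
There are look-alikes about, which are no part of the job. Leave any blue look-alike of the lunch_box alone.

How it is judged:
By the outcome, as a careful person would: the job done as asked, in the order asked, and still so for the second after the job is handed in, with the robot touching nothing.
It also fails if it takes over 51 s, if anything falls off the work surface, if the arm or the gripper's body presses on something with over 40 N, if the wrist force passes 120 N, or if a joint passes its speed limit or range.

## Working session

There is one attempt and no reset: what is moved stays moved. The work goes in short steps, Python scripts to look and compute and a tool call to move; the robot and the scene stay as the last step left them, time stands still between calls to the robot, and variables do not carry over. Pictures are saved under pics/ and viewed, about 8 in all and at most 12, crops included, and the job is handed in when it is done.

Besides the shell and the picture viewer there is one more tool, called by a JSON object that holds its "op" and its "data". servo_tool: Moves the arm, as the interface text tells. Its arguments: {"type":"object","properties":{"targets":{"type":"array"},"hand":{"type":"number"},"newtons":{"type":"number"}},"required":["targets"]}

```bash
mkdir -p pics; cat > h.py <<'E'
import numpy as np,cv2
from bench import env
from scipy.spatial.transform import Rotation as R
def pts(c):
    z=c["range_z"];K=c["K"];v,u=np.mgrid[:z.shape[0],:z.shape[1]]
    P=np.stack([(u-K[0,2])/K[0,0]*z,-(v-K[1,2])/K[1,1]*z,-z,np.ones_like(z)],-1)
    W=P@np.linalg.inv(c["view"]).T
    W=W[...,:3]; W[z==0]=np.nan
    return W
def proj(c,p):
    q=c["view"]@np.append(p,1);K=c["K"];return K[0,0]*q[0]/-q[2]+K[0,2],K[1,1]*q[1]/q[2]+K[1,2]
def save(im,n): cv2.imwrite("pics/"+n,im[...,::-1])
E
python3 - <<'E'
from h import *
s=env.observe();print(s)
for n in("top","side"):
    c=env.camera(n);save(c["image"],n+"0.png")
    W=pts(c);np.save(n+"W.npy",W);print(n,c["K"].round(1).tolist(),c["view"].round(3).tolist())
    for k in("lunch_box","clip_left","clip_right","clip_far"):
        for d in env.pinpoint(k,n): 
            u,v=map(int,d["uv"]);print(n,k,d["conf"],u,v,W[min(v,399),min(u,639)].round(3))
E
```

```text
{'time_s': 0.0, 'joints': array([1.17697789e+00, 8.74663461e-02, 1.75151360e-01, 1.65981625e+00,
       2.54415439e-05, 1.57079587e+00]), 'joint_vel': array([ 2.78610802e-04,  7.62456213e-04, -2.53120988e-04, -1.44463152e-03,
       -2.02337996e-03, -1.73124292e-05]), 'joint_torque': array([ 2.17886416e-03, -5.20386600e+01,  4.64801896e+01,  1.62706047e-02,
        6.44055331e-05,  1.60220713e-05]), 'tcp_pos': array([0.21093486, 0.50765462, 0.2029885 ]), 'tool_rot': array([ 0.69334133,  0.13787655,  0.69354364, -0.13879872]), 'force': array([ 0.00560938, -0.16706661, -0.10395435]), 'ft_torque': array([-0.00483324,  0.04903054, -0.01444191]), 'finger_gap': 1.0006270550079683}
top [[387.3, 0.0, 322.0], [0.0, 387.3, 204.3], [0.0, 0.0, 1.0]] [[0.013, -1.0, 0.008, 0.092], [0.996, 0.013, 0.086, -0.453], [-0.086, 0.007, 0.996, -1.014], [0.0, 0.0, 0.0, 1.0]]
top lunch_box 0.96 188 139 [0.608 0.441 0.081]
top lunch_box 0.9 281 267 [0.289 0.198 0.08 ]
top lunch_box 0.79 357 169 [0.537 0.011 0.079]
top lunch_box 0.56 460 284 [ 0.253 -0.244  0.083]Traceback (most recent call last):
  File "<stdin>", line 7, in <module>
ValueError: it knows: lunch_box
```

View pics/top0.png

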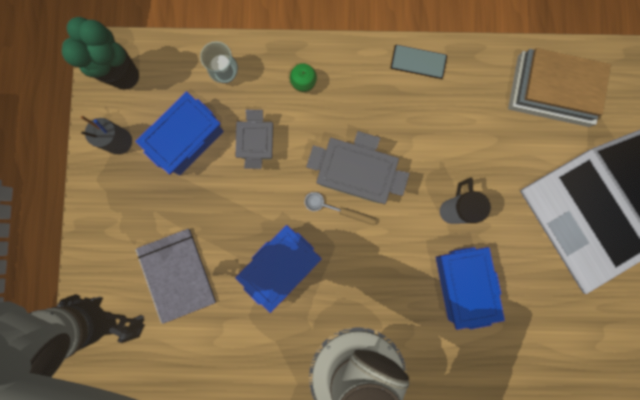

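The top picture shows one grey oblong box at (357,169) with three open clips. The blue boxes at (180,133), (280,268) and (470,287) are look-alikes, and the small grey snack box is at (254,140). The grey oblong one fits the description, so I'll confirm it in a crop and measure it.

```bash
python3 - <<'E'
from h import *
c=env.camera("top");W=pts(c)
im=c["image"];a=cv2.resize(im[110:230,280:440],None,fx=4,fy=4)
c2=env.camera("side");W2=pts(c2);im2=c2["image"];save(im2,"side0.png")
u,v=proj(c2,[.537,.011,.08]);print("side px",u,v)
save(a,"crop1.png")
def near(W): return W[(abs(W[...,0]-.537)<.15)&(abs(W[...,1]-.011)<.16)&(W[...,2]>.05)&(W[...,2]<.13)]
P=near(W)
# lid top: fit yaw & centre by max count of pts in rect 124x184
best=None
L=P[(P[:,2]<.088)&(P[:,2]>.07)]
m=np.zeros((600,600),np.uint8)
for p in L: 
    i=int((p[0]-.337)*1500);j=int((p[1]+.189)*1500)
    if 0<=i<600 and 0<=j<600:m[i,j]=255
m=cv2.morphologyEx(m,cv2.MORPH_CLOSE,np.ones((9,9)))
m=cv2.morphologyEx(m,cv2.MORPH_OPEN,np.ones((101,101)) if 0 else cv2.getStructuringElement(cv2.MORPH_ELLIPSE,(111,111)))
i,j=np.nonzero(m);r=cv2.minAreaRect(np.stack([i,j],1).astype(np.float32));print(r[0][0]/1500+.337,r[0][1]/1500-.189,r[1][0]/1.5,r[1][1]/1.5,r[2])
ctr=np.array([r[0][0]/1500+.337,r[0][1]/1500-.189])
yaw=np.radians(r[2] if r[1][0]<r[1][1] else r[2]-90);yaw=(yaw+np.pi/2)%np.pi-np.pi/2
print("yaw",yaw,"ztop",np.median(L[:,2]))
for nm,Q in(("top",P),("side",near(W2))):
    d=Q[:,:2]-ctr;x=d@[np.cos(yaw),np.sin(yaw)];y=d@[-np.sin(yaw),np.cos(yaw)];z=Q[:,2]
    for k,o,w in(("L",y,x),("R",-y,x),("F",x+.03,y)):
        s=(abs(w)<.028)&(o>.088)&(o<.14)
        if s.sum()>3:
            b=np.argsort(o[s]);oo=o[s][b];zz=z[s][b]
            print(nm,k,s.sum(),[(round(float(g.mean())*1e3),round(float(h.mean())*1e3)) for g,h in zip(np.array_split(oo,6),np.array_split(zz,6)) if len(g)])
E
```

```text
side px 377.27234133547785 211.91387777536903
0.5409114990234375 0.006553609212239575 205.2266845703125 137.46668497721353 73.73979187011719
yaw -0.28379416892600484 ztop 0.08067146376266632
top L 309 [(91, 80), (98, 78), (105, 77), (112, 77), (118, 77), (125, 77)]
top R 306 [(91, 80), (98, 79), (104, 82), (110, 84), (116, 87), (122, 89)]
top F 281 [(91, 80), (95, 83), (100, 84), (105, 86), (110, 89), (115, 91)]
side L 192 [(91, 79), (99, 77), (106, 76), (112, 76), (119, 75), (126, 75)]
side R 256 [(90, 78), (95, 78), (103, 80), (110, 84), (118, 87), (124, 88)]
side F 238 [(90, 78), (95, 80), (100, 83), (104, 85), (109, 87), (114, 89)]
```

View pics/crop1.png

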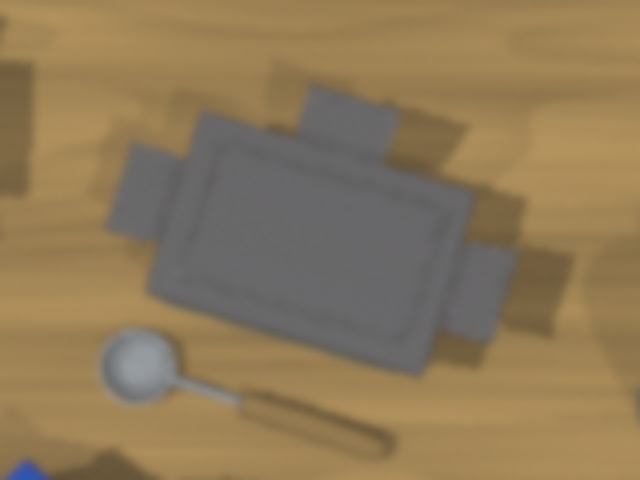

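View pics/side0.png

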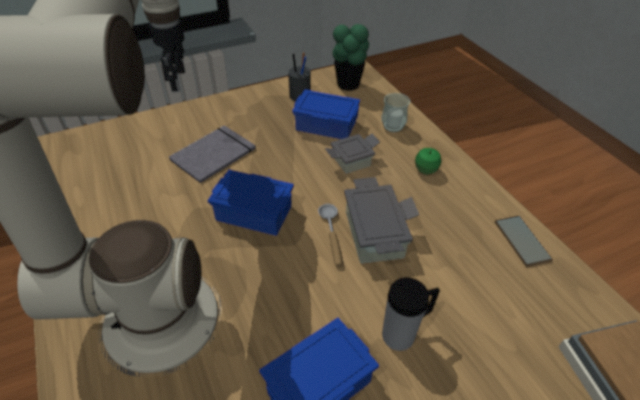

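The crop confirms it. The grey oblong lid has corners at (203,112), (473,192), (420,375) and (150,292) in the crop, with clips left, right and far. The side view shows the same box at (377,215), with the mug at (405,310) and the snack box at (353,152).

```bash
cat >> h.py <<'E'
def tofl(): # tool axes now
    s=env.observe();w,x,y,z=s["tool_rot"];return s,R.from_quat([x,y,z,w]).as_matrix()
E
python3 - <<'E'
from h import *
c=env.camera("top");K=c["K"];V=np.linalg.inv(c["view"])
C=[]
for u,v in[(203,112),(473,192),(420,375),(150,292)]:
    u=280+u/4-.4;v=110+v/4-.4
    d=V[:3,:3]@[(u-K[0,2])/K[0,0],-(v-K[1,2])/K[1,1],-1];o=V[:3,3];C.append((o+d*(.08-o[2])/d[2])[:2])
C=np.array(C);print(C.round(3).tolist(),[np.linalg.norm(C[i]-C[i-1]).round(3) for i in range(4)])
ctr=C.mean(0);e=(C[0]-C[1])+(C[3]-C[2]);f=(C[0]-C[3])+(C[1]-C[2])
print("ctr",ctr,"yaw from y",np.arctan2(-e[0],e[1]),"from x",np.arctan2(f[1],f[0]))
s,M=tofl();print(M.round(3),s["tcp_pos"])
yaw=(np.arctan2(-e[0],e[1])+np.arctan2(f[1],f[0]))/2
X=np.array([np.cos(yaw),np.sin(yaw)]);Y=np.array([-X[1],X[0]])
print("X",X,"Y",Y)
zt=M[:2,2];print("turn of tool z vs Y deg",np.degrees(np.arctan2(zt[0]*Y[1]-zt[1]*Y[0],zt@Y)))
for n,p in(("L",ctr+.118*Y),("R",ctr-.118*Y),("F",ctr+.088*X)):print(n,p.round(4))
E
```

```text
[[0.617, 0.079], [0.568, -0.093], [0.451, -0.059], [0.501, 0.112]] [np.float64(0.12), np.float64(0.179), np.float64(0.122), np.float64(0.178)]
ctr [0.53421813 0.00984418] yaw from y -0.2828552638697824 from x -0.2758557380153726
[[-0.     0.384  0.923]
 [-0.001  0.923 -0.384]
 [-1.    -0.001 -0.   ]] [0.21099252 0.50778253 0.2033549 ]
X [ 0.96123335 -0.27573619] Y [0.27573619 0.96123335]
turn of tool z vs Y deg 96.56023411264708
L [0.5668 0.1233]
R [ 0.5017 -0.1036]
F [ 0.6188 -0.0144]
```

{"op": "servo_tool", "data": {"targets": [[0,0,0,-6.6],[0,-25,40,0],[0,-25,40,0],[0,-25,40,0],[0,-25,40,0],[0,-25,40,0],[0,-25,40,0],[0,-25,40,0],[0,-25,40,0],[0,-25,40,0]], "hand": 0, "newtons": 20}}

```text
time_s: 1.25
tcp_pos: [0.4963, 0.1908, 0.2038]
tool_rot: [0.7, 0.098, 0.7, -0.098]
force: [0.2, 1.3, 0.2]
finger_gap: 0.001
```

```bash
cat > st.py <<'E'
from h import *
s,M=tofl();yaw=-.2794;X=np.array([np.cos(yaw),np.sin(yaw)]);Y=np.array([-X[1],X[0]])
d=s["tcp_pos"][:2]-[.535,.0095]
print("box x,y,z mm",(d@X*1e3).round(1),(d@Y*1e3).round(1),(s["tcp_pos"][2]*1e3).round(1),"tool err deg",np.degrees(np.arctan2(M[0,2]*Y[0]+M[1,2]*Y[1],M[:2,2]@X)).round(2),"tilt",M[2].round(3),s["force"].round(2),(s["force"][:2]@X).round(2),(s["force"][:2]@Y).round(2),s["finger_gap"].round(3),s["time_s"])
E
python3 st.py
```

```text
Traceback (most recent call last):
  File "st.py", line 4, in <module>
    print("box x,y,z mm",(d@X*1e3).round(1),(d@Y*1e3).round(1),(s["tcp_pos"][2]*1e3).round(1),"tool err deg",np.degrees(np.arctan2(M[0,2]*Y[0]+M[1,2]*Y[1],M[:2,2]@X)).round(2),"tilt",M[2].round(3),s["force"].round(2),(s["force"][:2]@X).round(2),(s["force"][:2]@Y).round(2),s["finger_gap"].round(3),s["time_s"])
                                                                                                                                                                                                                                                                                 ^^^^^^^^^^^^^^^^^^^^^
AttributeError: 'float' object has no attribute 'round'
```

{"op": "servo_tool", "data": {"targets": [[0,-11.5,22,0],[0,-11.5,22,0],[0,-11.5,22,0],[0,-11,21,0],[25,0,0,0],[25,0,0,0],[25,0,0,0],[25,0,0,0],[0,0,0,0],[0,0,0,0]]}}

```text
time_s: 2.25
tcp_pos: [0.5662, 0.1249, 0.1041]
tool_rot: [0.7, 0.098, 0.7, -0.098]
force: [0.1, 0.3, 0.6]
finger_gap: 0.004
```

```bash
sed -i 's/s\["finger_gap"\].round(3)/s["finger_gap"]/' st.py; cat >> st.py <<'E'
import sys
if len(sys.argv)>1:
    n=sys.argv[1];o=[]
    for k in("top","side"):
        c=env.camera(k);u,v=map(int,proj(c,[.535,.0095,.08]))
        a=c["image"][max(0,v-75):v+75,max(0,u-100):u+100];o.append(cv2.resize(a,(400,300),interpolation=cv2.INTER_CUBIC))
    save(np.hstack(o),n+".png")
E
python3 st.py a
```

```text
box x,y,z mm -1.8 119.5 104.1 tool err deg 0.05 tilt [-1. -0. -0.] [0.08 0.31 0.57] -0.0 0.32 0.0036402788511593334 2.25
```

View pics/a.png

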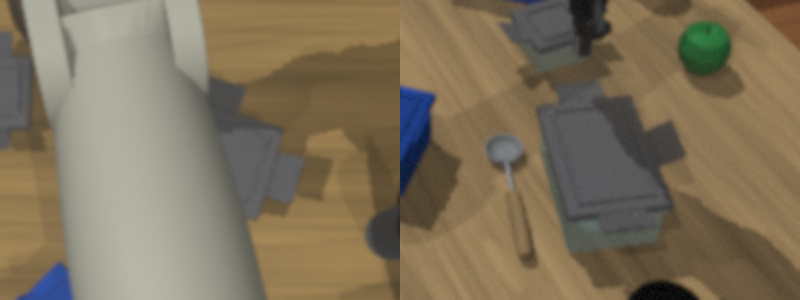

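The clips are still as they were and the finger hovers by the left clip at (587,50). It looks a bit higher than I expected, so I'll check the TCP projection against the depth data.

```bash
python3 - <<'E'
from h import *
s,M=tofl();c=env.camera("side");p=s["tcp_pos"]
u0,v0=map(int,proj(c,[.535,.0095,.08]))
for q in(p,[p[0],p[1],.077],p+[0,0,.054]):
    u,v=proj(c,np.array(q));print(u,v,"crop",(u-u0+100)*2+400,(v-v0+75)*2)
W=pts(c);d=W-p;s=(np.hypot(d[...,0],d[...,1])<.035)&(W[...,2]>.088);Q=W[s]
print(s.sum(),Q.min(0),np.percentile(Q,[2,50,98],axis=0).round(3).tolist())
E
```

```text
365.4971737567756 171.551646159075 crop 578.9943475135512 69.10329231815001
364.5863208355806 179.7453972804015 crop 577.1726416711612 85.49079456080301
367.31637217447565 155.1866999333023 crop 582.6327443489513 36.373399866604586
502 [0.53268017 0.0903053  0.1341134 ] [[0.535, 0.091, 0.14], [0.555, 0.109, 0.232], [0.59, 0.142, 0.388]]
```

{"op": "servo_tool", "data": {"targets": [[8,0,1,0],[8,0,1,0],[8,0,0,0],[7,0,0,0],[7,0,0,0],[7,0,0,0],[7,0,0,0],[7,0,0,0],[0,0,0,0],[0,0,0,0]]}}

```text
time_s: 3.4
tcp_pos: [0.5682, 0.1243, 0.0446]
tool_rot: [0.7, 0.098, 0.7, -0.098]
force: [0.9, 1.1, 0.0]
finger_gap: -0.002
```

```bash
python3 st.py b; python3 - <<'E'
import cv2
from h import *
c=env.camera("side");save(cv2.resize(c["image"][130:280,280:480],None,fx=4,fy=4,interpolation=cv2.INTER_CUBIC),"b2.png")
E
```

```text
box x,y,z mm 0.3 119.6 44.6 tool err deg 0.05 tilt [-1. -0. -0.] [0.87 1.14 0.05] 0.52 1.33 -0.0017022418679608084 3.4
```

View pics/b2.png

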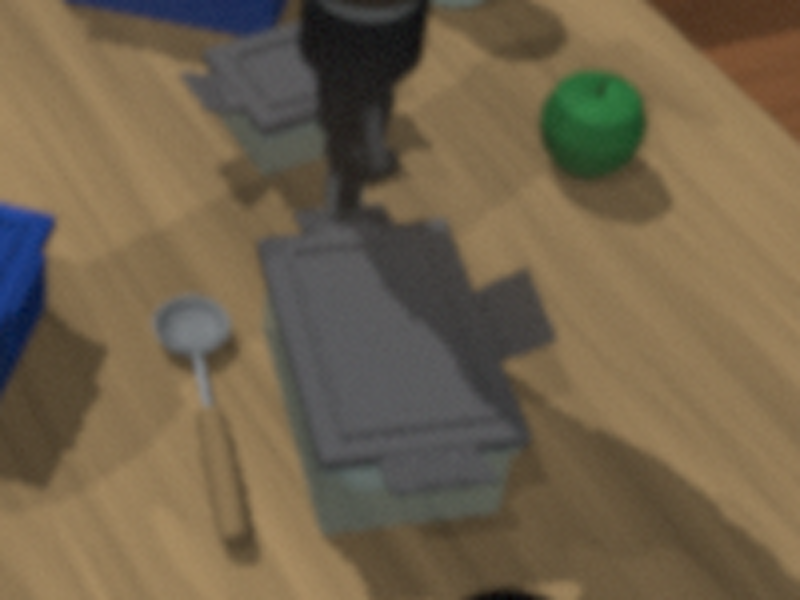

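{"op": "servo_tool", "data": {"targets": [[0,-3,0,0],[0,-3,0,0],[0,-2,0,0],[0,-1,0,0],[0,-1,0,0],[0,0,0,0],[0,0,0,0],[0,0,0,0],[0,0,0,0],[0,0,0,0]]}}

```text
time_s: 4.55
tcp_pos: [0.5657, 0.1148, 0.0447]
tool_rot: [0.7, 0.098, 0.7, -0.098]
force: [2.0, 2.6, 1.4]
finger_gap: -0.002
```

{"op": "servo_tool", "data": {"targets": [[0,-1,0,0],[0,0,0,0],[0,-1,0,0],[0,0,0,0],[0,-1,0,0],[0,0,0,0],[0,0,0,0],[0,0,0,0],[0,0,0,0],[0,0,0,0]]}}

```text
time_s: 5.55
tcp_pos: [0.5647, 0.112, 0.0446]
tool_rot: [0.7, 0.098, 0.7, -0.098]
force: [0.6, 5.5, 0.5]
finger_gap: -0.001
```

```bash
python3 st.py
```

```text
box x,y,z mm 0.3 106.7 44.6 tool err deg 0.05 tilt [-1.  0. -0.] [0.56 5.52 0.49] -0.99 5.46 -0.0010365664797852643 5.55
```

{"op": "servo_tool", "data": {"targets": [[0,7,0,0],[0,8,0,0],[-35,0,0,0],[-35,0,0,0],[-35,0,0,0],[0,-30,21,0],[0,-30,21,0],[0,-31,21,0],[0,-31,21,0],[0,0,0,0]]}}

```text
time_s: 6.55
tcp_pos: [0.6168, -0.0178, 0.1488]
tool_rot: [0.7, 0.099, 0.7, -0.1]
force: [-0.2, 0.2, -0.2]
finger_gap: 0.0
```

```bash
python3 st.py; python3 - <<'E'
import cv2
from h import *
c=env.camera("side");save(cv2.resize(c["image"][130:280,280:480],None,fx=4,fy=4,interpolation=cv2.INTER_CUBIC),"c2.png")
E
```

```text
box x,y,z mm 86.2 -3.7 148.8 tool err deg -0.17 tilt [-1.    -0.002 -0.001] [-0.25  0.22 -0.24] -0.3 0.14 0.0003358599417909877 6.55
```

View pics/c2.png

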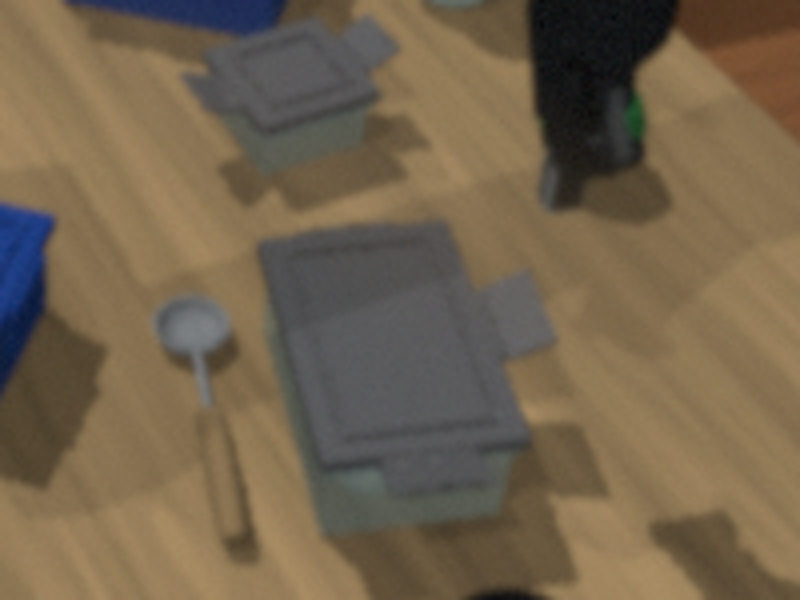

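The left clip is down and the box hasn't moved. The far clip sits at (515,315) in this crop. That's next.

{"op": "servo_tool", "data": {"targets": [[20,1,0,0],[20,1,0,0],[15,1,0,0],[8,0,0,0],[8,0,0,0],[8,0,0,0],[8,0,0,0],[8,0,0,0],[8,0,0,0],[0,0,0,0]]}}

```text
time_s: 7.6
tcp_pos: [0.6165, -0.0113, 0.0455]
tool_rot: [0.7, 0.098, 0.701, -0.098]
force: [-0.7, 0.2, -0.0]
finger_gap: 0.002
```

{"op": "servo_tool", "data": {"targets": [[1,0,-2,0],[0,0,-2,0],[0,0,-1,0],[0,0,0,0],[0,0,-1,0],[0,0,0,0],[0,0,0,0],[0,0,0,0],[0,0,0,0],[0,0,0,0]]}}

```text
time_s: 8.6
tcp_pos: [0.6112, -0.0096, 0.0457]
tool_rot: [0.7, 0.098, 0.7, -0.098]
force: [3.7, -1.6, 1.2]
finger_gap: -0.004
```

```bash
python3 st.py
```

```text
box x,y,z mm 78.5 2.7 45.7 tool err deg 0.05 tilt [-1.  0.  0.] [ 3.69 -1.55  1.17] 3.97 -0.48 -0.0035541466316609403 8.6
```

{"op": "servo_tool", "data": {"targets": [[0,0,-1,0],[0,0,0,0],[0,0,0,0],[0,0,0,0],[0,0,0,0],[0,0,0,0],[0,0,0,0],[0,0,0,0],[0,0,0,0],[0,0,0,0]]}}

```text
time_s: 9.6
tcp_pos: [0.6102, -0.0093, 0.0457]
tool_rot: [0.7, 0.098, 0.7, -0.098]
force: [4.5, -2.0, 1.0]
finger_gap: 0.002
```

{"op": "servo_tool", "data": {"targets": [[0,0,7,0],[0,0,8,0],[-35,0,0,0],[-35,0,0,0],[-35,0,0,0],[0,-30,-24,0],[0,-30,-24,0],[0,-30,-22,0],[0,-30,-22,0],[0,0,0,0]]}}

```text
time_s: 10.6
tcp_pos: [0.5006, -0.1054, 0.151]
tool_rot: [0.7, 0.099, 0.701, -0.099]
force: [1.5, -0.4, 1.0]
finger_gap: 0.001
```

```bash
python3 st.py; python3 - <<'E'
import cv2
from h import *
c=env.camera("side");save(cv2.resize(c["image"][130:280,280:480],None,fx=4,fy=4,interpolation=cv2.INTER_CUBIC),"d2.png")
E
```

```text
box x,y,z mm -1.3 -119.9 151.0 tool err deg -0.1 tilt [-1.    -0.    -0.001] [ 1.51 -0.39  1.02] 1.55 0.04 0.0013293796902274979 10.6
```

View pics/d2.png

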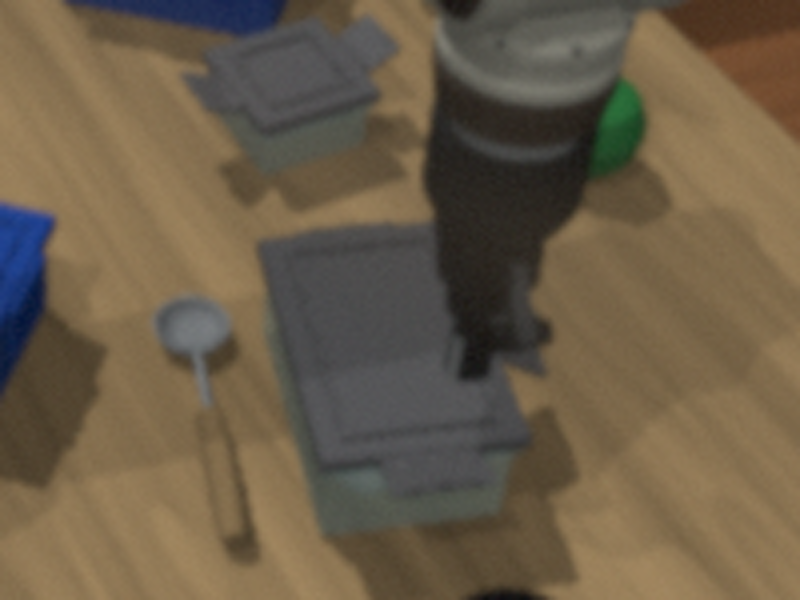

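The view shows the finger over the right clip. A grey corner at (540,370) may be the far clip only part-way down, so I'll check it after doing the right clip.

{"op": "servo_tool", "data": {"targets": [[20,0,0,0],[20,0,0,0],[15,0,0,0],[9,0,0,0],[9,0,0,0],[8,0,0,0],[8,0,0,0],[8,0,0,0],[8,0,0,0],[0,0,0,0]]}}

```text
time_s: 11.65
tcp_pos: [0.5027, -0.1034, 0.0446]
tool_rot: [0.7, 0.098, 0.701, -0.098]
force: [-0.6, 0.0, -0.4]
finger_gap: 0.001
```

{"op": "servo_tool", "data": {"targets": [[0,3,0,0],[0,3,0,0],[0,2,0,0],[0,1,0,0],[0,1,0,0],[0,1,0,0],[0,0,0,0],[0,0,0,0],[0,0,0,0],[0,0,0,0]]}}

```text
time_s: 12.65
tcp_pos: [0.5062, -0.093, 0.0457]
tool_rot: [0.7, 0.098, 0.7, -0.098]
force: [-0.0, -3.5, 2.0]
finger_gap: -0.005
```

```bash
python3 st.py; python3 - <<'E'
import cv2
from h import *
c=env.camera("side");save(cv2.resize(c["image"][130:280,280:480],None,fx=4,fy=4,interpolation=cv2.INTER_CUBIC),"e2.png")
E
```

```text
box x,y,z mm 0.6 -106.5 45.7 tool err deg 0.04 tilt [-1. -0.  0.] [-0.   -3.54  2.04] 0.97 -3.4 -0.004504496410135819 12.65
```

View pics/e2.png

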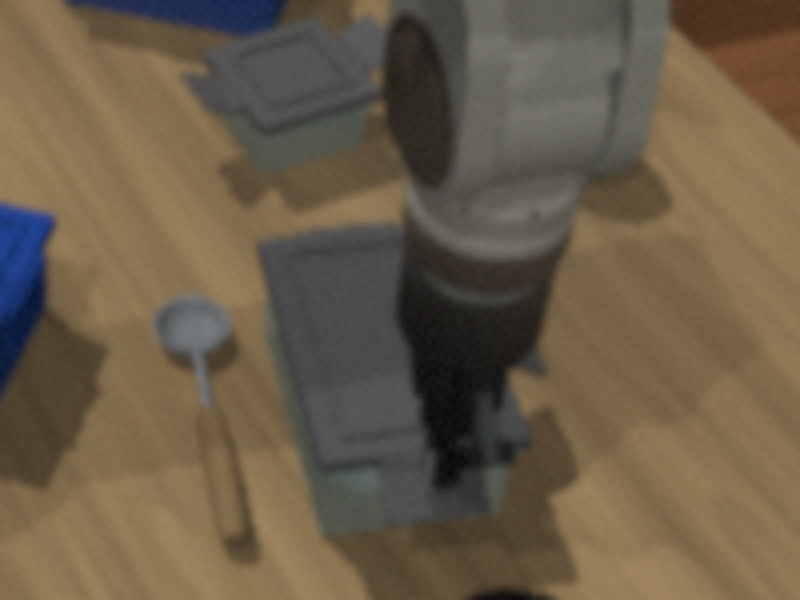

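{"op": "servo_tool", "data": {"targets": [[0,1,0,0],[0,0,0,0],[0,0,0,0],[0,0,0,0],[0,0,0,0],[0,-7,0,0],[0,-8,0,0],[-35,0,0,0],[-35,0,0,0],[-35,0,0,0]]}}

```text
time_s: 13.7
tcp_pos: [0.5018, -0.1066, 0.1516]
tool_rot: [0.7, 0.099, 0.701, -0.098]
force: [1.2, 0.6, 0.5]
finger_gap: -0.003
```

{"op": "servo_tool", "data": {"targets": [[0,24,22,0],[0,24,22,0],[0,24,22,0],[0,24,22,0],[0,24,22,0],[0,0,0,0],[0,0,0,0],[0,0,0,0],[0,0,0,0],[0,0,0,0]]}}

```text
time_s: 14.7
tcp_pos: [0.6407, -0.0218, 0.1513]
tool_rot: [0.7, 0.098, 0.7, -0.098]
force: [-0.2, 0.5, -0.6]
finger_gap: 0.003
```

```bash
python3 st.py; cat > meas.py <<'E'
from h import *
print(env.observe()["joints"].round(2))
yaw=-.2794;ctr=np.array([.535,.0095])
for nm in("side","top"):
    W=pts(env.camera(nm));d=W[...,:2]-ctr;x=d@[np.cos(yaw),np.sin(yaw)];y=d@[-np.sin(yaw),np.cos(yaw)];z=W[...,2]
    for k,o,w in(("L",y,x),("R",-y,x),("F",x+.03,y)):
        s=(abs(w)<.026)&(o>.086)&(o<.135)&(z>.02)&(z<.13)
        if s.sum()>3:
            b=np.argsort(z[s]);print(nm,k,s.sum(),[(round(float(g.mean())*1e3),round(float(h.mean())*1e3)) for g,h in zip(np.array_split(o[s][b],7),np.array_split(z[s][b],7)) if len(g)])
E
python3 meas.py; python3 - <<'E'
import cv2
from h import *
c=env.camera("side");save(cv2.resize(c["image"][130:280,280:480],None,fx=4,fy=4,interpolation=cv2.INTER_CUBIC),"f2.png")
E
```

```text
box x,y,z mm 110.2 -1.0 151.3 tool err deg 0.0 tilt [-1.     0.     0.001] [-0.15  0.48 -0.58] -0.28 0.42 0.002737204017081878 14.7
[-0.03  0.3   0.32  1.59  0.    0.25]
side L 43 [(108, 64), (93, 76), (91, 77), (92, 77), (89, 78), (89, 79), (88, 80)]
side R 449 [(117, 55), (117, 62), (112, 66), (106, 69), (101, 73), (95, 77), (91, 80)]
side F 178 [(119, 60), (115, 63), (109, 67), (103, 71), (99, 73), (93, 77), (89, 79)]
top L 237 [(115, 56), (112, 61), (106, 65), (102, 69), (96, 74), (92, 78), (90, 81)]
top F 241 [(119, 62), (115, 65), (109, 68), (104, 72), (98, 75), (91, 79), (90, 81)]
```

View pics/f2.png

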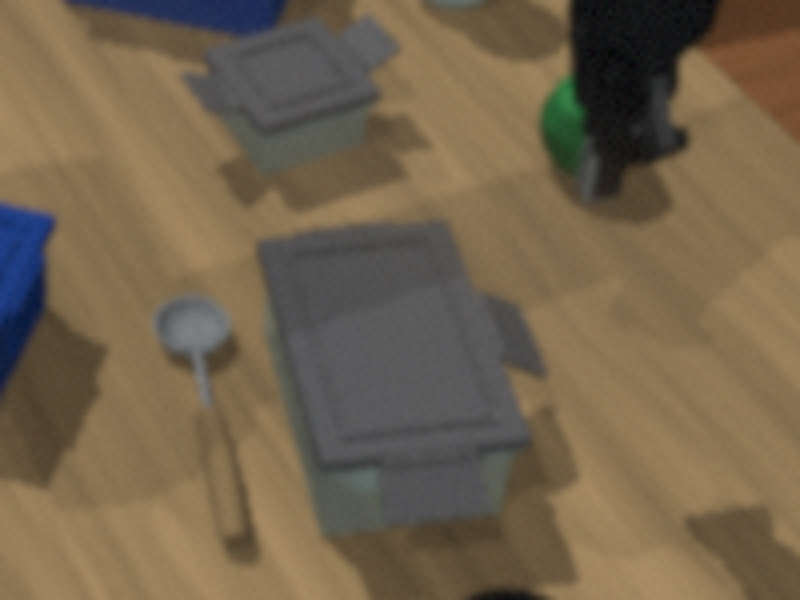

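None of the clips is fully down. All three sit about 45 to 50° from vertical, because the shut fingertip is roughly 17 to 20 mm higher than the TCP. I'll redo each one deeper (TCP z about 22 mm), coming in from outside. Far clip first, since the arm is already there.

{"op": "servo_tool", "data": {"targets": [[20,0,0,0],[20,0,0,0],[20,0,0,0],[20,0,0,0],[20,0,0,0],[15,0,0,0],[14,0,0,0],[0,0,0,0],[0,0,0,0],[0,0,0,0]]}}

```text
time_s: 15.85
tcp_pos: [0.6417, -0.0213, 0.0229]
tool_rot: [0.701, 0.098, 0.7, -0.098]
force: [0.4, 0.1, 0.7]
finger_gap: -0.004
```

{"op": "servo_tool", "data": {"targets": [[0,0,-4,0],[0,0,-4,0],[0,0,-4,0],[0,0,-4,0],[0,0,-3,0],[0,0,-3,0],[0,0,-3,0],[0,0,0,0],[0,0,0,0],[0,0,0,0]]}}

```text
time_s: 16.85
tcp_pos: [0.617, -0.0144, 0.0217]
tool_rot: [0.7, 0.098, 0.7, -0.098]
force: [0.6, 0.3, -0.8]
finger_gap: 0.001
```

{"op": "servo_tool", "data": {"targets": [[0,0,-2,0],[0,0,-2,0],[0,0,-1,0],[0,0,-1,0],[0,0,0,0],[0,0,0,0],[0,0,0,0],[0,0,0,0],[0,0,0,0],[0,0,0,0]]}}

```text
time_s: 17.85
tcp_pos: [0.6113, -0.0128, 0.0217]
tool_rot: [0.7, 0.098, 0.7, -0.098]
force: [-0.2, 1.6, -0.9]
finger_gap: 0.002
```

```bash
python3 st.py; python3 meas.py
```

```text
box x,y,z mm 79.4 -0.4 21.7 tool err deg 0.05 tilt [-1. -0. -0.] [-0.15  1.62 -0.89] -0.59 1.51 0.0020361706239909565 17.85
[-0.02  0.24 -0.    1.33 -0.    0.26]
side L 46 [(100, 71), (92, 77), (90, 78), (91, 78), (88, 78), (89, 79), (87, 80)]
side R 445 [(118, 56), (117, 62), (112, 66), (106, 69), (101, 73), (95, 77), (91, 80)]
side F 228 [(106, 66), (98, 76), (91, 79), (97, 90), (102, 102), (102, 115), (94, 124)]
top L 236 [(115, 56), (111, 60), (106, 64), (102, 69), (97, 74), (92, 78), (90, 81)]
top F 66 [(99, 69), (95, 78), (89, 79), (89, 80), (91, 82), (95, 96), (101, 110)]
```

Little force so far, so I'll keep pushing in slowly.

{"op": "servo_tool", "data": {"targets": [[0,0,-1,0],[0,0,-1,0],[0,0,-1,0],[0,0,0,0],[0,0,0,0],[0,0,0,0],[0,0,0,0],[0,0,0,0],[0,0,0,0],[0,0,0,0]]}}

```text
time_s: 18.95
tcp_pos: [0.6084, -0.0119, 0.0217]
tool_rot: [0.7, 0.098, 0.7, -0.098]
force: [-0.3, -0.0, -0.6]
finger_gap: -0.002
```

```bash
python3 st.py
```

```text
box x,y,z mm 76.4 -0.4 21.7 tool err deg 0.05 tilt [-1. -0. -0.] [-0.25 -0.03 -0.65] -0.24 -0.1 -0.0015466169893299407 18.95
```

{"op": "servo_tool", "data": {"targets": [[0,0,-1,0],[0,0,-1,0],[0,0,0,0],[0,0,0,0],[0,0,0,0],[0,0,0,0],[0,0,0,0],[0,0,0,0],[0,0,0,0],[0,0,0,0]]}}

```text
time_s: 19.95
tcp_pos: [0.6065, -0.0114, 0.0217]
tool_rot: [0.7, 0.098, 0.7, -0.098]
force: [4.2, -2.2, -1.0]
finger_gap: 0.002
```

```bash
python3 st.py
```

```text
box x,y,z mm 74.5 -0.4 21.7 tool err deg 0.05 tilt [-1. -0. -0.] [ 4.24 -2.19 -1.01] 4.68 -0.93 0.0023609857653471397 19.95
```

{"op": "servo_tool", "data": {"targets": [[0,0,-1,0],[0,0,0,0],[0,0,0,0],[0,0,0,0],[0,0,10,0],[0,0,10,0],[-35,0,0,0],[-35,0,0,0],[-35,0,0,0],[-20,0,0,0]]}}

```text
time_s: 20.95
tcp_pos: [0.6258, -0.0168, 0.1497]
tool_rot: [0.701, 0.098, 0.699, -0.098]
force: [-0.1, 0.5, 0.5]
finger_gap: 0.004
```

{"op": "servo_tool", "data": {"targets": [[0,28,-18,0],[0,28,-19,0],[0,28,-19,0],[0,28,-19,0],[0,28,-19,0],[25,0,0,0],[25,0,0,0],[25,0,0,0],[25,0,0,0],[22,0,0,0]]}}

```text
time_s: 21.95
tcp_pos: [0.5729, 0.1438, 0.0232]
tool_rot: [0.7, 0.098, 0.701, -0.098]
force: [0.4, -0.2, -0.3]
finger_gap: -0.001
```

```bash
python3 st.py; python3 meas.py
```

```text
box x,y,z mm -0.6 139.5 23.2 tool err deg 0.05 tilt [-1.    -0.001 -0.001] [ 0.38 -0.2  -0.32] 0.42 -0.09 -0.0009218577414879137 21.95
[ 0.25  0.19 -0.06  1.32  0.    0.52]
side L 195 [(128, 59), (125, 71), (99, 77), (100, 83), (116, 104), (111, 116), (114, 124)]
side R 429 [(121, 58), (117, 62), (110, 66), (106, 69), (102, 73), (94, 77), (92, 80)]
side F 37 [(91, 75), (91, 76), (89, 77), (88, 77), (90, 78), (89, 78), (88, 80)]
top R 280 [(121, 61), (117, 64), (111, 68), (104, 72), (99, 76), (93, 79), (90, 81)]
top F 54 [(91, 77), (89, 78), (91, 78), (91, 79), (90, 79), (88, 80), (88, 82)]
```

The far clip is now flat: nothing sticks out beyond the rim there. Left clip next.

{"op": "servo_tool", "data": {"targets": [[0,-4,0,0],[0,-4,0,0],[0,-4,0,0],[0,-4,0,0],[0,-4,0,0],[0,-4,0,0],[0,-3,0,0],[0,-2,0,0],[0,0,0,0],[0,0,0,0]]}}

```text
time_s: 23.05
tcp_pos: [0.5648, 0.1157, 0.0246]
tool_rot: [0.7, 0.098, 0.7, -0.098]
force: [-0.4, 0.1, -0.0]
finger_gap: 0.001
```

{"op": "servo_tool", "data": {"targets": [[0,-1,0,0],[0,-1,0,0],[0,-1,0,0],[0,0,0,0],[0,0,0,0],[0,0,0,0],[0,0,0,0],[0,0,0,0],[0,0,0,0],[0,0,0,0]]}}

```text
time_s: 24.05
tcp_pos: [0.5641, 0.1131, 0.0247]
tool_rot: [0.7, 0.098, 0.7, -0.098]
force: [1.0, 3.9, -1.0]
finger_gap: -0.002
```

```bash
python3 st.py;python3 meas.py
```

```text
box x,y,z mm -0.6 107.6 24.7 tool err deg 0.04 tilt [-1.  0. -0.] [ 0.99  3.87 -1.01] -0.11 4.0 -0.0022804337523531304 24.05
[ 0.2   0.15 -0.1   1.32  0.    0.48]
side L 128 [(98, 73), (91, 78), (95, 80), (107, 98), (97, 109), (95, 119), (96, 126)]
side R 461 [(122, 57), (119, 62), (114, 66), (108, 70), (102, 73), (96, 77), (93, 80)]
side F 32 [(91, 76), (89, 77), (90, 77), (90, 78), (89, 78), (89, 79), (90, 80)]
top R 300 [(124, 61), (119, 65), (112, 69), (106, 73), (98, 77), (94, 80), (91, 82)]
top F 32 [(91, 76), (88, 78), (90, 79), (91, 79), (90, 80), (89, 81), (88, 82)]
```

{"op": "servo_tool", "data": {"targets": [[0,-1,0,0],[0,0,0,0],[0,0,0,0],[0,10,0,0],[0,10,0,0],[-35,0,0,0],[-35,0,0,0],[-35,0,0,0],[-20,0,0,0],[0,0,0,0]]}}

```text
time_s: 25.15
tcp_pos: [0.5708, 0.1322, 0.1533]
tool_rot: [0.702, 0.099, 0.699, -0.098]
force: [0.5, 0.5, -0.2]
finger_gap: 0.0
```

{"op": "servo_tool", "data": {"targets": [[0,-38,0,0],[0,-38,0,0],[0,-38,0,0],[0,-38,0,0],[0,-38,0,0],[0,-38,0,0],[0,-38,0,0],[0,0,0,0],[0,0,0,0],[0,0,0,0]]}}

```text
time_s: 26.15
tcp_pos: [0.4963, -0.1236, 0.1491]
tool_rot: [0.7, 0.098, 0.701, -0.098]
force: [-0.1, 1.0, -0.8]
finger_gap: -0.003
```

```bash
python3 st.py;python3 meas.py
```

```text
box x,y,z mm -0.5 -138.6 149.1 tool err deg 0.08 tilt [-1.     0.    -0.001] [-0.08  1.01 -0.85] -0.36 0.94 -0.0034629579031185374 26.15
[-0.24 -0.02 -0.04  1.55  0.    0.03]
side L 20 [(92, 74), (89, 76), (90, 77), (88, 77), (89, 77), (90, 78), (87, 79)]
side R 472 [(123, 57), (120, 62), (115, 66), (108, 70), (104, 74), (96, 78), (92, 80)]
top L 41 [(89, 77), (89, 78), (89, 78), (89, 79), (88, 80), (88, 80), (88, 82)]
top R 311 [(125, 61), (119, 65), (113, 70), (107, 74), (98, 78), (94, 80), (91, 82)]
top F 49 [(91, 76), (90, 77), (91, 78), (91, 79), (90, 80), (89, 80), (88, 82)]
```

{"op": "servo_tool", "data": {"targets": [[20,-2,0,0],[20,-2,0,0],[20,0,0,0],[20,0,0,0],[20,0,0,0],[15,0,0,0],[10,0,0,0],[0,0,0,0],[0,0,0,0],[0,0,0,0]]}}

```text
time_s: 27.25
tcp_pos: [0.4957, -0.1283, 0.0257]
tool_rot: [0.701, 0.098, 0.7, -0.098]
force: [0.2, -0.2, 0.1]
finger_gap: 0.002
```

{"op": "servo_tool", "data": {"targets": [[0,4,0,0],[0,4,0,0],[0,4,0,0],[0,4,0,0],[0,4,0,0],[0,4,0,0],[0,3,0,0],[0,2,0,0],[0,0,0,0],[0,0,0,0]]}}

```text
time_s: 28.25
tcp_pos: [0.5031, -0.1001, 0.0248]
tool_rot: [0.7, 0.098, 0.7, -0.098]
force: [0.2, -0.1, -0.7]
finger_gap: 0.004
```

{"op": "servo_tool", "data": {"targets": [[0,1,0,0],[0,1,0,0],[0,1,0,0],[0,0,0,0],[0,0,0,0],[0,0,0,0],[0,0,0,0],[0,0,0,0],[0,0,0,0],[0,0,0,0]]}}

```text
time_s: 29.25
tcp_pos: [0.5037, -0.0975, 0.0247]
tool_rot: [0.7, 0.098, 0.7, -0.098]
force: [-1.5, -3.0, -1.8]
finger_gap: -0.002
```

```bash
python3 st.py;python3 meas.py
```

```text
box x,y,z mm -0.5 -111.5 24.7 tool err deg 0.04 tilt [-1. -0. -0.] [-1.49 -2.95 -1.81] -0.62 -3.25 -0.001530889242911434 29.25
[-0.19  0.01 -0.25  1.31 -0.    0.09]
side L 24 [(93, 75), (90, 76), (90, 77), (90, 78), (89, 78), (88, 78), (89, 80)]
side R 306 [(96, 38), (110, 60), (114, 69), (101, 77), (105, 88), (125, 107), (119, 122)]
top L 52 [(90, 77), (90, 78), (90, 78), (89, 79), (89, 79), (90, 80), (89, 81)]
top R 68 [(107, 68), (95, 77), (96, 79), (92, 80), (93, 82), (94, 99), (89, 111)]
top F 51 [(91, 76), (91, 78), (89, 78), (90, 79), (89, 79), (90, 80), (89, 81)]
```

{"op": "servo_tool", "data": {"targets": [[0,1,0,0],[0,0,0,0],[0,1,0,0],[0,0,0,0],[0,0,0,0],[0,0,0,0],[0,0,0,0],[0,0,0,0],[0,0,0,0],[0,0,0,0]]}}

```text
time_s: 30.35
tcp_pos: [0.5044, -0.0955, 0.0247]
tool_rot: [0.7, 0.098, 0.7, -0.098]
force: [-0.3, -1.9, -1.2]
finger_gap: -0.002
```

{"op": "servo_tool", "data": {"targets": [[0,-7,0,0],[0,-7,0,0],[0,-6,0,0],[-35,0,0,0],[-35,0,0,0],[-35,0,0,0],[-35,0,0,0],[0,0,-35,0],[0,0,-35,0],[0,0,-35,0]]}}

```text
time_s: 31.35
tcp_pos: [0.3969, -0.086, 0.1648]
tool_rot: [0.7, 0.098, 0.7, -0.098]
force: [-0.2, -0.3, 1.1]
finger_gap: 0.0
```

{"op": "servo_tool", "data": {"targets": [[-20,0,-30,0],[-10,0,-25,0],[0,0,-20,0],[0,0,-10,0],[0,0,0,0],[0,0,0,0],[0,0,0,0],[0,0,0,0],[0,0,0,0],[0,0,0,0]]}}

```text
time_s: 32.35
tcp_pos: [0.3164, -0.0626, 0.1945]
tool_rot: [0.7, 0.098, 0.7, -0.098]
force: [0.6, -0.0, -0.4]
finger_gap: 0.0
```

```bash
python3 st.py g;python3 meas.py; python3 - <<'E'
from h import *
a=[env.camera(k)["image"] for k in("top","side")]
save(np.hstack([cv2.resize(a[0][110:230,285:425],(400,343)),cv2.resize(a[1][140:275,295:435],(400,386))[:343]]),"g2.png")
E
```

```text
box x,y,z mm -190.3 -129.6 194.5 tool err deg 0.04 tilt [-1.    -0.    -0.001] [ 0.63 -0.02 -0.35] 0.61 0.15 0.0003711717504729313 32.35
[-0.2  -0.46 -0.3   1.72  0.    0.08]
side L 33 [(93, 76), (90, 78), (90, 78), (89, 79), (90, 79), (89, 80), (88, 81)]
side R 346 [(91, 30), (98, 48), (97, 56), (97, 65), (97, 74), (93, 78), (92, 80)]
side F 34 [(93, 75), (91, 76), (90, 77), (89, 78), (89, 78), (89, 79), (87, 80)]
top L 70 [(93, 76), (92, 78), (91, 79), (90, 79), (89, 80), (91, 81), (89, 82)]
top R 102 [(96, 77), (95, 78), (94, 79), (93, 80), (92, 81), (90, 81), (89, 83)]
top F 51 [(91, 75), (92, 77), (89, 78), (90, 79), (90, 79), (90, 80), (89, 81)]
```

View pics/g2.png

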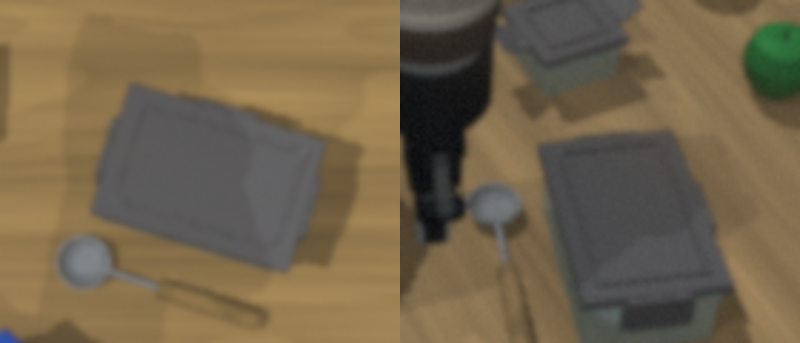

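All three clips now hang flat. The right flap is vertical, 97 mm out at every height from 48 to 74 mm. On the left and far sides only the thin hinge rim shows, at about (115,130) and (220,110) in the picture. The box is upright, so I'm handing in.

```bash
python3 -c "
from h import *
print(env.hand_in())"
```

```text
the job is handed in; nothing more can be done
None
```

I folded all three clips of the grey oblong lunch box (left, far and right) down flat and handed the job in at about 33 s of the 51 s limit.

- **First pass fell short:** each clip stopped about 45–50° from vertical, because the shut fingertips end roughly 17–20 mm above the stated TCP. The second pass went about 22 mm deeper and pushed in from outside until the force rose to about 3–5 N.
- **Last checks, clips:** depth from the side camera shows the right flap vertical at 97 mm from centre. On the left and far sides nothing sticks out past the rim from above, but the cameras can't see those two flap faces directly.
- **Last checks, box and robot:** the box is upright and moved only about 2 mm. The snack box, mug and blue boxes were not touched, and the arm is clear of everything.
- **Force disagreement:** the last extra push on the right clip read about 2 N, lower than the 3 N before it. That may mean the box slid slightly instead of the clip moving further.

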